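# Clamp the wiper arm in the bench vise

## Robot

A 6-joint arm with a two-finger parallel gripper is mounted at the origin on the work surface. World frame = base frame: x ahead of the robot, y to its left, z up, the work surface at z = 0. Lengths are in m, angles in rad, forces in N, time in s.
With the tool pointing down it reaches from about 0.325 to 0.9 m from the base axis. Payload 6.1 kg.
Tool frame: the origin (TCP) lies midway between the tips of the shut fingers; the grasp point (between the pads) lies 19 mm behind it; z points along the fingers, y is the line along which they close (so a half turn about z gives the same grasp; the last joint's range is limited). The gripper opens to 85 mm and grips with 20 to 120 N. Pads are 22 mm wide; open, the fingers measure 114 mm over their backs; the gripper's body (76 mm by 85 mm) begins 54 mm behind the grasp point. The pads swing forward as they close: fully open they stand 13 mm farther back than shut.
Start: joints at [1.113, 0.22, 1.526, -0, 1.395, -0.126], TCP at [0.204, 0.591, 0.231] pointing down, gripper open.
Joint ranges: [-2.98, 2.98], [-0.91, 2.08], [0.09, 2.57], [-1.24, 4.39], [0.2, 2.65], [-2.68, 2.68]. Speed limits (rad/s): [2.57, 2.57, 3.01, 3.14, 3.14, 3.14].

## Interface

Orientations are given as [roll, pitch, yaw] about the fixed x, y, z axes, in that order (R = Rz(yaw) Ry(pitch) Rx(roll)).
In Python, from plant import movep, move_l, set_joints, gripper_to, hold, inverse_kinematics, observe, get_image, get_calibration, Unreachable, job_done gives the robot as it stands. Calls block until the motion is done:
- movep(position, orientation): joint-space move of the TCP to a pose.
- move_l(position, feed=0.15, rotation=None, max_force=None): straight line of the TCP; rotation=None keeps the orientation; feed is the mean speed in m/s. With max_force (N) it stops when the force on the tool has changed by that much, and returns True; else False.
- set_joints(angles): joint-space move.
- gripper_to(opening, f_grip=None): finger opening in m; f_grip is the grip in N (None keeps the last); returns when the fingers have stopped.
- hold(seconds).
- inverse_kinematics(position, orientation): joint angles nearest the present ones, or None.
- observe(): the state.
- get_image(name): name is "scene" or "top" or "wrist"; returns (picture, depth): 400x640x3 uint8, red, green, blue; 400x640 float32, m along the optical axis (not along the pixel's ray), 0 where there is no reading.
- get_calibration(name): a dict with "intrinsics" (3x3 intrinsics, pixels), "world_from_camera" (4x4, takes a point from camera to world coordinates). Camera axes: x right, y down, z forward; pixel columns grow to the right and rows downward; lengths in m; the calibration is good to about 2 mm. The wrist camera is an equidistant fisheye: a pixel r from the principal point sees the ray r / f radians off the axis. A picture is of the moment at which its call begins: read the wrist's pose just before it. get_calibration takes no time and is no camera call; for the wrist camera it gives the pose at the moment of the call.
A pose or a line that the arm cannot do raises Unreachable and nothing moves.
- job_done(): hands the job in; it is judged then, once.
The state is a dict: "time_s": time; "q": joint angles; "joint_velocities": joint speeds; "joint_torque": joint torques, N m; "eef_pos": TCP position; "tcp_rot": TCP orientation; "ft_force": force on the tool from outside, world axes, zero at the start; "torque": the same for the moment, N m; "opening": finger opening in m; "grasp_force": force on a finger pad.
Only numpy, scipy, OpenCV 4.12 (cv2) and the standard library are available. Lean on these libraries where they do the work, as an engineer would, in place of code of your own. Each camera call takes 0.05 s, during which the arm holds its last target. There are 200 camera calls.

## Task

Lay the chrome wiper arm flat on the vise's bed, its hooked end under the jaw, its round boss overhanging beyond the outer rest, and its edge gently pushed back against the steel fence. Let go of it, then turn the T-handle clockwise, regripping as needed, until you feel the resistance clearly rise: the arm must be held snugly, but stop there, because tightening on would dent the chrome. Let go of the handle and leave the jar, the funnel and the tyre gauge alone.

Things in the scene. Friction and masses are not known exactly. Their poses are not given: they have to be found in the camera images.
- wiper_arm: Loose chrome wiper arm, 0.25 kg: flat bar 230 long, 16 wide, 12 thick. Origin under the bar, on its centre line, where to grip it. Own x runs along the bar: bar from x = -135 to +95 mm; round boss (36 diameter, 18 tall) centred at x = +110, underside level with the bar's; small flat hook at the other end, reaching x = -152. Centre of mass at x about +18. Own z up.
- vise: Blue screw vise fixed to the bench. Origin on the bench top, on the screw's axis; z up, y along the bed. Base plate 90 (x) by 290 (y = -105 to +185), 15 high. Column 50 wide in x at y = -101 to -65; head above the anvil at y = -101 to +29, z = 125 to 165. Throat between them open to -x. Seated, the wiper arm's x lies along the vise's +y, its origin at x = 0, y about +100, z = 60 mm.
- anvil: Dark steel block of the vise under the jaw; takes the clamping force. Origin and axes are the vise's; top at z = 60 mm, x = -30 to +8, y = -25 to +25. The round steel jaw (26 diameter) starts 8 to 21 mm above a seated wiper arm's top (72 mm above the bench), different every time and not reported.
- rest (a point): Outer rest of the vise's bed: middle of its top face, z = 60 mm, level with the anvil. It spans x = -30 to +8, y = +145 to +170 mm in the vise's frame; axes are the vise's. Between anvil and rest the bed is open down to the base plate, with room for fingers. The boss hangs beyond it.
- fence: Steel fence, in two pieces beside anvil and rest. Origin and axes are the vise's. Upright face at x = +8 mm, facing the vise's -x; top at z = 68 mm, 8 above the bed.
- handle: Steel T-handle on the vise screw; turns about the vertical, does not rise or sink. Origin at the bar's centre on the screw axis, 205 mm above the bench; own x along the bar: 80 long, 12 wide, 14 tall, a 19 mm ball on each end, 11 mm screw below. Clockwise from above (decreasing yaw) lowers the jaw 7 mm per rad; over 4 rad of travel. Stays where it is left.
- screw (a point): Where the screw enters the top of the vise's head, 165 mm above the bench. Turning it free takes a steady 0.35 N m (at a standstill this dry friction may show either way round). From the jaw's touch on, torque rises smoothly by 0.007 N m per newton of clamping: 0.14 to 0.2 N m more than free is snug, some 0.25 to 0.35 rad after touching; 0.38 N m more (55 N, 0.65 rad) dents the arm.
- jar: Bystander: glass jar with steel lid, 72 diameter, 100 tall; origin under its centre.
- funnel: Bystander: white plastic funnel standing mouth down, 110 diameter, 115 tall; origin under its centre.
- gauge: Bystander: steel pencil tyre gauge lying flat, 132 long, 11 thick; origin under its centre, own x along it.

How it is judged:
On the way, in this order (a step that is already met when the one before it is completed fails the run):
1. the wiper arm lies on the bed under the jaw, against the fence, let go and not yet clamped (x of wiper_arm in the frame of vise between -0.004 and 0.004 m and y of wiper_arm in the frame of vise between 0.085 and 0.118 m and z of wiper_arm in the frame of vise between 0.057 and 0.063 m and angle between the x axis of wiper_arm and the y axis of vise, either way round below 0.05 rad and contact force between the fingers and wiper_arm below 0.1 N and contact force between anvil and wiper_arm below 6 N), for 0.2 s.
2. the jaw clamps the arm on the anvil (contact force between anvil and wiper_arm above 12 N), for 0.2 s.
At the end, for the whole second after the job is handed in: The wiper arm lies flat on anvil and rest (underside 57 to 63 mm above the bench), its centre line within 4 mm of the fence-seated line and within 0.05 rad of the bed's direction, its origin 85 to 118 mm along the bed from the screw axis, at rest, pressed on the anvil with 12 to 55 N (x of wiper_arm in the frame of vise between -0.004 and 0.004 m and y of wiper_arm in the frame of vise between 0.085 and 0.118 m and z of wiper_arm in the frame of vise between 0.057 and 0.063 m and angle between the x axis of wiper_arm and the y axis of vise, either way round below 0.05 rad and contact force between anvil and wiper_arm between 12 and 55 N and linear speed of wiper_arm below 0.01 m/s); the robot touches nothing.
It fails at once if the arm is squeezed or pressed on the anvil with more than 55 N (dented) (contact force between anvil and wiper_arm above 55 N).
It fails at once if the arm is rammed against the fence with more than 40 N (contact force between fence and wiper_arm above 40 N).
It fails at once if a bystander is moved by more than 30 mm (distance of any of jar, funnel, gauge from where it was at the start of the episode above 0.03 m).
It also fails if it takes over 72 s, if anything falls off the work surface, if the arm or the gripper's body presses on something with over 40 N, if the wrist force passes 120 N, or if a joint passes its speed limit or range.

## Working session

There is one attempt and no reset: what is moved stays moved. The work goes in short steps, each a Python script; the robot and the scene stay as the last script left them, time stands still between calls to the robot, and variables do not carry over. Pictures are saved under pics/ and viewed, at most 10 in all, crops included, and the job is handed in when it is done.

```bash
ls; mkdir -p pics
python3 - <<'E'
from plant import *
import cv2, numpy as np
for n in ["scene","top"]:
    p,d=get_image(n); c=get_calibration(n)
    cv2.imwrite(f"pics/{n}0.png",p[:,:,::-1]); np.savez(f"{n}0.npz",p=p,d=d,K=c["intrinsics"],T=c["world_from_camera"])
    print(n,np.round(c["intrinsics"],1).tolist(),np.round(c["world_from_camera"],3).tolist(),(d>0).mean())
print(observe())
E
```

```text
pics
scene [[378.2, 0.0, 322.9], [0.0, 378.2, 194.8], [0.0, 0.0, 1.0]] [[0.927, -0.26, 0.269, 0.334], [-0.374, -0.676, 0.635, -0.615], [0.017, -0.69, -0.724, 0.807], [0.0, 0.0, 0.0, 1.0]] 0.99616015625
top [[363.2, 0.0, 317.5], [0.0, 363.2, 201.8], [0.0, 0.0, 1.0]] [[-0.009, -0.991, 0.133, 0.428], [-0.999, 0.004, -0.042, -0.011], [0.041, -0.133, -0.99, 1.054], [0.0, 0.0, 0.0, 1.0]] 0.9959453125
{'time_s': 0.1, 'q': array([ 1.11288758e+00,  2.21167032e-01,  1.52748369e+00, -3.89061637e-05,
        1.39471101e+00, -1.26094674e-01]), 'joint_velocities': array([ 1.25463455e-03, -2.15376568e-03, -6.65333078e-04, -8.26673633e-04,
        2.59423976e-04,  9.46876834e-05]), 'joint_torque': array([ 1.18718210e-03, -4.98240781e+01, -3.90548980e+01, -5.55222164e-05,
        5.61062334e-03, -3.98400903e-05]), 'eef_pos': array([0.2033694 , 0.59041182, 0.23030328]), 'tcp_rot': array([-3.13983281e+00, -1.84492025e-04,  2.80978527e+00]), 'ft_force': array([ 0.00423616, -1.58369739, -0.39174059]), 'torque': array([ 0.04467536, -0.02104473, -0.0307217 ]), 'grasp_force': 0.0, 'opening': 0.08502062007454027}
```

View pics/scene0.png

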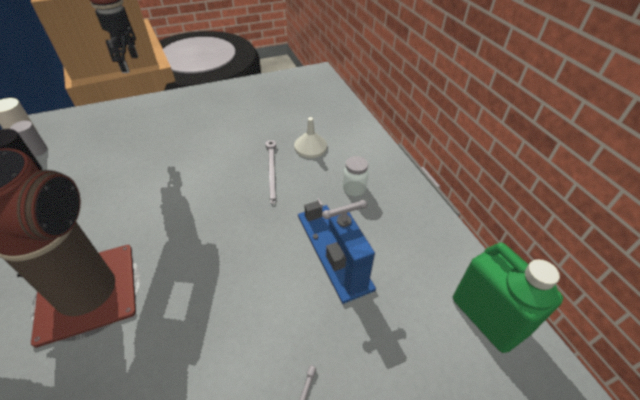

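View pics/top0.png

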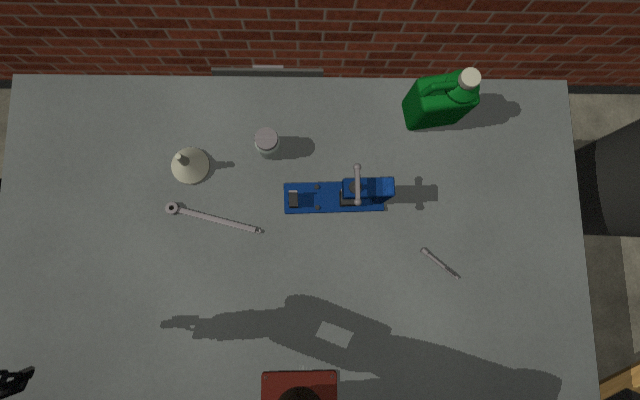

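The top view shows the wiper arm from its boss at (172,208) to its hook at (262,231). The vise spans (285–393, 180–214) with its rest at the left (293,199), and the T-handle runs (357,165)–(357,205). The jar is at (266,140), the funnel at (190,165) and the gauge at (440,263). Next I'll measure these.

```bash
cat > h.py <<'E'
import numpy as np, cv2
def load(n):
    z=np.load(n+"0.npz"); return z["p"],z["d"],z["K"],z["T"]
def cloud(d,K,T):
    v,u=np.mgrid[:d.shape[0],:d.shape[1]]
    P=np.stack([(u-K[0,2])/K[0,0]*d,(v-K[1,2])/K[1,1]*d,d],-1)
    return P@T[:3,:3].T+T[:3,3]
E
python3 - <<'E'
from h import *
np.set_printoptions(precision=4,suppress=True)
for n in ["top","scene"]:
    p,d,K,T=load(n); W=cloud(d,K,T); p=p.astype(int)
    print(n)
    tb=W[230:330,480:560] if n=="top" else W[100:160,60:200]
    print("table z",np.median(tb[...,2]))
    # wiper: depth above table 6..40mm in region
    r=(slice(195,240),slice(160,275)) if n=="top" else (slice(135,208),slice(255,285))
    w=W[r].reshape(-1,3); m=(w[:,2]>.006+np.median(tb[...,2]))&(w[:,2]<.05); w=w[m]
    rect=cv2.minAreaRect(w[:,:2].astype(np.float32)); print("wiper n",len(w),rect, "z med",np.median(w[:,2]),w[:,2].max())
    c=w.mean(0); u,s,vt=np.linalg.svd(w[:,:2]-c[:2]); a=vt[0]*np.sign(vt[0][1]); t=(w[:,:2]-c[:2])@a
    print("axis",a,"ends",c[:2]+a*t.min(),c[:2]+a*t.max(),np.ptp(t))
    blue=(p[...,2]>p[...,0]+50)&(p[...,2]>p[...,1]+30)
    if n=="top": blue[:,:270]=0; blue[:,420:]=0
    else: blue[:,:280]=0; blue[:,400:]=0
    b=W[blue]; 
    base=b[(b[:,2]>.008)&(b[:,2]<.022)]; print("base",len(base),cv2.minAreaRect(base[:,:2].astype(np.float32)))
    head=b[(b[:,2]>.155)&(b[:,2]<.175)]; print("head",len(head),cv2.minAreaRect(head[:,:2].astype(np.float32)),np.median(head[:,2]))
    reg=W[150:220,340:400] if n=="top" else W[190:235,305:380]
    h=reg[(reg[...,2]>.195)&(reg[...,2]<.225)]; print("handle",len(h),cv2.minAreaRect(h[:,:2].astype(np.float32)),h.min(0),h.max(0))
E
python3 - <<'E'
import cv2,numpy as np
a=cv2.imread('pics/top0.png')[155:235,155:405]; cv2.imwrite('pics/topcrop.png',cv2.resize(a,None,fx=3.2,fy=3.2,interpolation=cv2.INTER_CUBIC))
E
```

```text
top
table z 0.00023909791161602634
wiper n 604 ((0.5046870112419128, 0.2485625445842743), (0.2774331867694855, 0.06088467314839363), 72.46439361572266) z med 0.01217446205513939 0.022651371896125427
axis [0.2649 0.9643] ends [0.4851 0.1094] [0.5586 0.3768] 0.27734481155941404
base 1454 ((0.5832886695861816, -0.10170622169971466), (0.08669287711381912, 0.28698110580444336), 1.4841935634613037)
head 559 ((0.585500180721283, -0.1771755814552307), (0.04623184725642204, 0.1277545690536499), 1.9609284400939941) 0.16487402895427283
handle 237 ((0.5848228931427002, -0.14138811826705933), (0.10189929604530334, 0.016711601987481117), 0.13299746811389923) [ 0.5339 -0.1498  0.205 ] [ 0.6358 -0.1331  0.2175]
scene
table z -0.0001832712124814062
wiper n 363 ((0.5180109739303589, 0.2429574429988861), (0.2775000035762787, 0.033870063722133636), 73.8118667602539) z med 0.011736655050808786 0.020415978732016393
axis [0.2655 0.9641] ends [0.4832 0.1085] [0.5569 0.3761] 0.27756247771362424
base 1334 ((0.5827320218086243, -0.10297490656375885), (0.08816864341497421, 0.28626129031181335), 1.6425766944885254)
head 868 ((0.5849391222000122, -0.1793210208415985), (0.049447037279605865, 0.1264270842075348), 1.5821607112884521) 0.16432056601798972
handle 343 ((0.5837320685386658, -0.14287009835243225), (0.015532579272985458, 0.10211797803640366), 88.88744354248047) [ 0.5327 -0.151   0.1953] [ 0.6348 -0.1343  0.2158]
```

View pics/topcrop.png

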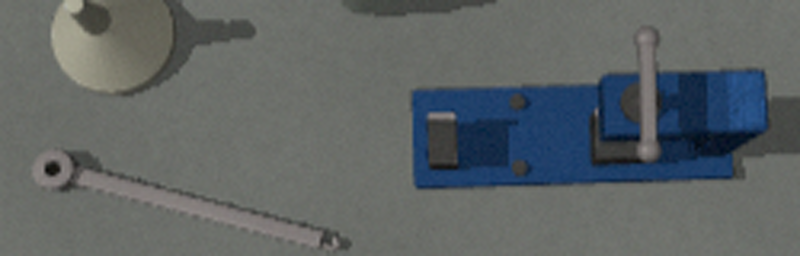

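The two views agree:

| Item | Position (m) | Yaw (rad) |
|---|---|---|
| Wiper origin | (0.524, 0.254) | 1.302 |
| Vise origin | (0.584, -0.142) | 0.028 |

The bar tops are at 12 mm and 20 mm, as expected. Next: grasp, lift, and check the tilt by depth.

```bash
cat >> h.py <<'E'
V0=np.array([.5842,-.1423]); VY=.028
def vise(x,y):  # vise xy -> world xy
    c,s=np.cos(VY),np.sin(VY); return V0+np.array([c*x-s*y,s*x+c*y])
E
python3 - <<'E'
from h import *; from plant import *
pi=np.pi; yaw=1.302
g=np.array([.5241,.2542])+.014*np.array([np.cos(yaw),np.sin(yaw)])
gripper_to(.05,60)
movep([*g,.09],[pi,0,yaw])
p,d=get_image("wrist"); cv2.imwrite("pics/w1.png",p[:,:,::-1])
print(move_l([*g,.004],.08,max_force=8), observe()["eef_pos"])
gripper_to(0.0,60); o=observe(); print(o["opening"],o["grasp_force"],o["eef_pos"])
z0=o["eef_pos"][2]
move_l([*g,.12],.12)
b=vise(-.09,.115); movep([*b,z0+.075],[pi,0,pi/2+VY])
o=observe(); print(o["time_s"],o["opening"],o["eef_pos"],o["tcp_rot"],o["q"],z0)
for n in ["top","scene"]:
    p,d=get_image(n);c=get_calibration(n); cv2.imwrite(f"pics/{n}1.png",p[:,:,::-1])
    W=cloud(d,c["intrinsics"],c["world_from_camera"])
    q=(W[...,:2]-V0)@np.array([[np.cos(VY),-np.sin(VY)],[np.sin(VY),np.cos(VY)]])
    for y in np.arange(-.05,.24,.03):
        m=(abs(q[...,1]-y)<.006)&(q[...,0]<-.06)&(q[...,0]>-.12)&(W[...,2]>.06)&(W[...,2]<.12)
        if m.sum()>3: print(n,round(y,3),m.sum(),np.round([np.median(q[m][:,0]),np.median(W[m][:,2])],4))
E
```

```text
False [0.52844186 0.26788891 0.00471891]
0.013920970179142964 59.98027145862579 [0.52834669 0.26786257 0.00476665]
6.25 0.014009745823044506 [ 0.49135979 -0.02936067  0.07983007] [ 3.14125739e+00 -3.48079558e-04  1.59854508e+00] [-2.20337295e-01  7.25329044e-02  1.99677367e+00  4.77973670e-04
  1.07204660e+00 -2.48314564e-01] 0.0047666464670412245
top -0.05 8 [-0.0891  0.0845]
top -0.02 27 [-0.0897  0.0872]
top 0.01 14 [-0.0914  0.0867]
top 0.22 35 [-0.0871  0.0928]
scene -0.05 11 [-0.0901  0.0822]
scene -0.02 40 [-0.092   0.0863]
scene 0.01 32 [-0.0914  0.0864]
scene 0.04 33 [-0.0911  0.0864]
scene 0.07 29 [-0.0914  0.0869]
scene 0.1 29 [-0.0902  0.0867]
scene 0.13 13 [-0.085   0.0871]
```

The bar is level: its top is at 0.087 m everywhere, so its underside is at 0.075 m. It is also aligned with the bed. Next: insert it from -x, lower, release, then nudge it to the fence.

Run:
```python
from h import *; from plant import *
z0=.0048
o=observe(); b=vise(-.09,.115); move_l([*b,z0+.0645],.08)
b=vise(-.008,.115); print("in",move_l([*b,z0+.0645],.08,max_force=8),observe()["ft_force"])
print("down",move_l([*b,z0+.057],.02,max_force=4),observe()["eef_pos"],observe()["ft_force"])
gripper_to(.034); print(observe()["opening"])
e=observe()["eef_pos"]
p=vise(.022,.105); r=move_l([*p,e[2]],.02,max_force=3)
o=observe(); q=o["eef_pos"][:2]-V0; print("push",r,q,o["eef_pos"],o["ft_force"],o["time_s"])
hold(.3)
o=observe();print(o["ft_force"])
b=o["eef_pos"]; back=vise(0,0)-vise(.008,0); move_l([b[0]+back[0],b[1]+back[1],b[2]],.05)
for n in ["top","scene"]:
    p,d=get_image(n);c=get_calibration(n); cv2.imwrite(f"pics/{n}2.png",p[:,:,::-1])
    W=cloud(d,c["intrinsics"],c["world_from_camera"]); np.savez(f"{n}2.npz",W=W)
    q=(W[...,:2]-V0)@np.array([[np.cos(VY),-np.sin(VY)],[np.sin(VY),np.cos(VY)]])
    for y in np.arange(-.05,.24,.015):
        m=(abs(q[...,1]-y)<.006)&(abs(q[...,0])<.03)&(W[...,2]>.066)&(W[...,2]<.085)
        if m.sum()>3: print(n,round(y,3),m.sum(),np.round([q[m][:,0].min(),q[m][:,0].max(),np.median(W[m][:,2])],4))
```

```text
in False [ 0.10592449 -0.08198944 -3.02978024]
down True [ 0.57307002 -0.02764218  0.06470889] [-0.19590959  0.29137042  4.60093851]
0.03389174457114856
push True [0.00554181 0.10958686] [ 0.58974181 -0.03271314  0.06267442] [ 1.15053754  0.35171602 -1.25282545] 9.45
[-1.01618962  0.12548989  0.26472899]
top 0.055 14 [-0.0069  0.0016  0.0714]
top 0.07 8 [-0.0062  0.0023  0.0724]
top 0.145 20 [-0.0067  0.014   0.0704]
top 0.16 32 [-0.0062  0.014   0.0711]
top 0.175 19 [-0.0055  0.0143  0.0715]
top 0.22 14 [-0.0047  0.0142  0.0774]
scene -0.035 9 [-0.0098 -0.0049  0.0711]
scene -0.02 10 [-0.0095 -0.0048  0.0707]
scene -0.005 11 [-0.0095 -0.0042  0.0707]
scene 0.01 7 [-0.0091 -0.0054  0.0712]
scene 0.025 6 [-0.0086 -0.0045  0.0705]
scene 0.04 9 [-0.0089 -0.0048  0.0712]
scene 0.055 9 [-0.0092 -0.0058  0.0708]
scene 0.07 9 [-0.0085 -0.0038  0.0707]
scene 0.085 19 [-0.009   0.0031  0.0711]
scene 0.1 30 [-0.0291 -0.0023  0.0722]
scene 0.115 16 [-0.0083  0.0163  0.0729]
scene 0.13 19 [-0.0068  0.0064  0.0716]
scene 0.145 5 [0.0026 0.0125 0.0703]
scene 0.205 11 [-0.0162 -0.0062  0.0767]
scene 0.22 14 [-0.0149  0.0024  0.078 ]
```

The bar appears seated at x ≈ 0. I'll push once more slightly to confirm the fence stop, retreat, and look at the handle from the wrist camera.

Run:
```python
from h import *; from plant import *
pi=np.pi
e=observe()["eef_pos"]
d=vise(.001,0)-vise(0,0)
r=move_l([*(e[:2]+22*d),e[2]],.015,max_force=5); o=observe(); v=o["eef_pos"][:2]-V0
print("push",r,"vise x",v[0]*np.cos(VY)+v[1]*np.sin(VY),o["ft_force"])
e=o["eef_pos"]; move_l([*(e[:2]-8*d),e[2]],.05); e=observe()["eef_pos"]
move_l([e[0],e[1],.30],.15)
movep([*V0,.30],[pi,0,pi/2]); hold(.2)
c=get_calibration("wrist"); p,dd=get_image("wrist"); cv2.imwrite("pics/w3.png",p[:,:,::-1]); np.savez("w3.npz",p=p,d=dd,K=c["intrinsics"],T=c["world_from_camera"])
print(c,observe()["eef_pos"],observe()["q"])
p,_=get_image("scene"); a=p[170:310,270:410,::-1]; cv2.imwrite("pics/s3.png",cv2.resize(a,None,fx=4,fy=4,interpolation=cv2.INTER_CUBIC))
```

```text
push True vise x 0.009582249419093799 [0.01474921 0.45755219 0.32466058]
{'intrinsics': array([[309.70691629,   0.        , 315.20665577],
       [  0.        , 309.70691629, 203.83193395],
       [  0.        ,   0.        ,   1.        ]]), 'world_from_camera': array([[ 9.99997129e-01,  1.81353357e-03,  1.56604394e-03,
         5.85336502e-01],
       [ 2.19098518e-03, -9.56655955e-01, -2.91212266e-01,
        -6.80135919e-02],
       [ 9.70042039e-04,  2.91214861e-01, -9.56657182e-01,
         4.42318600e-01],
       [ 0.00000000e+00,  0.00000000e+00,  0.00000000e+00,
         1.00000000e+00]])} [ 0.58431428 -0.14118179  0.29998294] [-3.68304182e-01  1.27822669e-01  1.50354612e+00  1.76685366e-04
  1.51032033e+00 -3.69877900e-01]
```

View pics/w3.png

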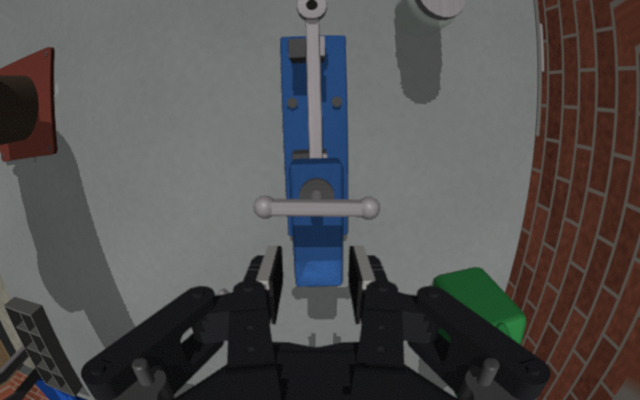

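View pics/s3.png

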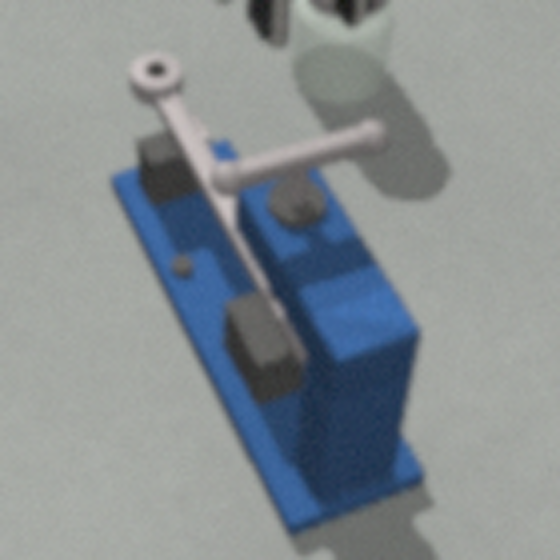

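The wrist view shows the arm seated, with its boss at (312,5) beyond the rest and the bar along the fence. The handle balls are at (264,208) and (370,208). The scene crop confirms that the bar lies flat, runs under the head, and has its boss overhanging. Next: locate the handle precisely and grip it.

Run:
```python
from h import *; from plant import *
pi=np.pi
z=np.load("w3.npz"); K,T=z["K"],z["T"]
def ray(u,v,h):
    a=np.array([u-K[0,2],v-K[1,2]])/K[0,0]; r=np.hypot(*a); w=T[:3,:3]@np.array([*(a/r*np.sin(r)),np.cos(r)]); return T[:3,3]+w*(h-T[2,3])/w[2]
A,B=ray(264,208,.205),ray(370,208.5,.205); print("balls",A,B,np.linalg.norm(A-B))
c=((A+B)/2)[:2]; hy=np.arctan2(*(B-A)[1::-1][:2]) if 0 else np.arctan2(B[1]-A[1],B[0]-A[0]); print("centre",c,"yaw",hy)
c=(c+np.array([.5842,-.1422])*2)/3
q0=observe()["q"].copy()
movep([*c,.30],[pi,0,pi+hy]); o=observe(); print(o["q"],o["tcp_rot"])
if o["q"][5]<-1.5:
    gripper_to(.04,30)
    print(move_l([*c,.190],.1,max_force=6)); hold(.3); f0=observe(); print("pre",f0["ft_force"],f0["torque"])
    gripper_to(0,25); hold(.3); o=observe(); print(o["opening"],o["grasp_force"],o["eef_pos"],o["ft_force"]-f0["ft_force"],o["torque"]-f0["torque"],o["time_s"],o["q"])
    np.savez("f0.npz",f=f0["ft_force"],t=f0["torque"])
```

```text
balls [ 0.54417179 -0.1438698   0.205     ] [ 0.63030418 -0.14413949  0.205     ] 0.08613281352080698
centre [ 0.58723798 -0.14400465] yaw -0.0031311129263534424
[-3.69898187e-01  1.30660681e-01  1.50027489e+00  1.48938495e-05
  1.51051871e+00 -1.93690054e+00] [-3.14155700e+00  1.34531039e-04  3.13779778e+00]
False
pre [ 0.14021612 -0.34355385  0.42197857] [ 0.0447062   0.02876991 -0.02103611]
0.010830943348600193 29.548904299736023 [ 0.58523039 -0.14214658  0.19016558] [-1.25153489  5.64706646  3.48163564] [ 0.72168527  0.15577684 -0.17357457] 17.7083 [-3.69674703e-01  1.98157241e-01  1.63096874e+00  9.50848351e-04
  1.31280887e+00 -1.93776780e+00]
```

```bash
cat > turn.py <<'E'
from h import *; from plant import *
import json,os
f0=np.load("f0.npz")
def turn(total,step,stop=None):
    o=observe(); pos=np.array(json.load(open("cmd.json"))) if os.path.exists("cmd.json") else o["eef_pos"].copy()
    yaw=o["tcp_rot"][2]; qs=o["q"][5]; n=int(round(total/step)); L=[]
    for i in range(1,n+1):
        F=o["ft_force"]-f0["f"]
        pos[:2]+=np.clip(F[:2]*1e-4,-5e-4,5e-4)
        q=inverse_kinematics(pos.tolist(),[np.pi,0,yaw-i*step])
        if q is None or abs(q[5]-o["q"][5])>.5: print("ik",q); break
        set_joints(q); o=observe()
        tz=o["torque"][2]-f0["t"][2]; F=o["ft_force"]-f0["f"]; L.append(tz)
        print(f"{o['time_s']:.2f} q6 {o['q'][5]:.3f} tz {tz:.3f} F {F.round(1)} v {o['joint_velocities'][5]:.3f} op {o['opening']:.4f}")
        json.dump(pos.tolist(),open("cmd.json","w"))
        if stop and stop(L): print("STOP"); break
    return L
E
python3 -c "
from turn import *
turn(.9,.06)"
```

```text
17.96 q6 -1.877 tz -0.259 F [-0.4 -0.4 -0.5] v -0.012 op 0.0111
18.21 q6 -1.818 tz -0.348 F [ 0.6  0.6 -0.1] v -0.008 op 0.0114
18.46 q6 -1.759 tz -0.335 F [ 1.4 -1.2 -0.7] v -0.005 op 0.0113
18.71 q6 -1.699 tz -0.330 F [ 0.8 -1.9 -1.1] v -0.004 op 0.0110
18.96 q6 -1.639 tz -0.350 F [-0.6 -1.8  0. ] v -0.003 op 0.0113
19.21 q6 -1.580 tz -0.307 F [-0.1 -1.4 -0.5] v -0.002 op 0.0115
19.46 q6 -1.520 tz -0.345 F [ 0.1  0.1 -0.2] v -0.003 op 0.0114
19.71 q6 -1.460 tz -0.338 F [-0.5 -0.   0.6] v -0.006 op 0.0113
19.96 q6 -1.400 tz -0.340 F [-1.1  0.8 -0. ] v -0.004 op 0.0115
20.21 q6 -1.340 tz -0.327 F [-0.2  0.1 -0.3] v -0.004 op 0.0112
20.46 q6 -1.280 tz -0.304 F [ 0.5 -0.  -1.5] v -0.003 op 0.0116
20.71 q6 -1.220 tz -0.299 F [-0.1  1.6 -0.7] v -0.006 op 0.0115
20.96 q6 -1.159 tz -0.282 F [ 0.3 -0.7 -1.1] v -0.005 op 0.0117
21.21 q6 -1.100 tz -0.389 F [ 1.2 -0.8 -0.3] v -0.006 op 0.0113
21.46 q6 -1.040 tz -0.329 F [ 0.2 -0.7  0.3] v -0.004 op 0.0113
```

```bash
python3 -c "
from turn import *
turn(.08,.02)
for i in range(4):
    hold(.05); o=observe(); print('hold',o['torque'][2]-f0['t'][2],o['q'][5])
turn(.03,.005)
"
```

```text
21.71 q6 -1.021 tz 0.284 F [-1.1  1.1  0. ] v 0.003 op 0.0112
21.96 q6 -1.000 tz 0.013 F [ 0.3 -0.4 -0.6] v -0.002 op 0.0112
22.21 q6 -0.980 tz 0.020 F [0.3 0.3 0.3] v -0.003 op 0.0112
22.46 q6 -0.960 tz -0.040 F [-0.9  0.1  0.5] v -0.002 op 0.0115
hold 0.016966019003819194 -0.9598736062308998
hold -0.01164503931854467 -0.9598659740997135
hold 0.029802361793300126 -0.9597483877263292
hold -0.015739891378681977 -0.9597478286121214
22.91 q6 -0.955 tz 0.168 F [-0.   0.2  0.8] v 0.001 op 0.0115
23.16 q6 -0.950 tz 0.273 F [-0.6 -0.8  1.2] v 0.000 op 0.0115
23.41 q6 -0.945 tz 0.249 F [-0.2  0.1  0.9] v -0.003 op 0.0114
23.66 q6 -0.940 tz 0.327 F [ 0.6 -0.9 -0.2] v 0.000 op 0.0118
23.91 q6 -0.935 tz 0.234 F [0.  0.1 0.2] v 0.001 op 0.0112
24.16 q6 -0.930 tz 0.262 F [-0.3 -0.2 -0.2] v -0.002 op 0.0115
```

Reading after a large step shows the friction reversed by overshoot, while 5 mrad creeping steps give a clean sliding torque of about 0.26–0.3. I'll use cycles of one coarse step plus a short creep, and watch the creep torque.

```bash
cat > cyc.py <<'E'
from turn import *
import io,contextlib
def cycle(coarse=.09,n=4):
    b=io.StringIO()
    with contextlib.redirect_stdout(b):
        if coarse: c=turn(coarse,coarse)[0]
        else: c=0
        L=turn(.005*n,.005)
    o=observe(); print(f"{o['time_s']:.2f} q6 {o['q'][5]:.3f} coarse {c:.3f} fine",np.round(L,3),"F",(o["ft_force"]-f0["f"]).round(1),f"op {o['opening']:.4f}")
    return np.mean(L[-2:])
E
python3 -c "
from cyc import *
B=[]
while observe()['time_s']<50:
    m=cycle(); 
    if len(B)>=2 and m>np.median(B)+.07: print('rise',m,np.median(B)); break
    B.append(m)
"
```

```text
25.41 q6 -0.821 coarse -0.046 fine [0.08  0.319 0.252 0.326] F [-1.1 -0.3  1. ] op 0.0117
26.66 q6 -0.713 coarse -0.067 fine [0.107 0.304 0.244 0.28 ] F [-0.9  0.1 -0.4] op 0.0116
27.91 q6 -0.604 coarse -0.050 fine [0.062 0.319 0.257 0.243] F [ 0.4 -1.1  1.1] op 0.0117
29.16 q6 -0.496 coarse -0.048 fine [0.117 0.248 0.291 0.279] F [ 1.9 -0.  -0.1] op 0.0115
30.41 q6 -0.387 coarse -0.008 fine [0.076 0.337 0.311 0.304] F [-0.6  0.5  0.2] op 0.0118
31.66 q6 -0.279 coarse -0.022 fine [0.059 0.255 0.215 0.259] F [0.6 0.4 0.7] op 0.0112
32.91 q6 -0.171 coarse -0.055 fine [0.148 0.26  0.273 0.267] F [-0.9 -0.1  1.5] op 0.0116
34.16 q6 -0.062 coarse -0.063 fine [0.167 0.251 0.263 0.195] F [-1.1 -0.3  0.7] op 0.0114
35.41 q6 0.046 coarse -0.034 fine [0.142 0.321 0.27  0.304] F [0.7 0.1 0.4] op 0.0112
36.66 q6 0.154 coarse -0.056 fine [0.139 0.296 0.256 0.204] F [-0.7  0.1  1.2] op 0.0115
37.91 q6 0.263 coarse -0.082 fine [0.147 0.274 0.257 0.295] F [-0.4 -0.3  0.7] op 0.0112
39.16 q6 0.371 coarse -0.086 fine [0.013 0.315 0.264 0.289] F [ 0.5 -0.8  0.5] op 0.0113
40.41 q6 0.479 coarse 0.008 fine [0.158 0.387 0.33  0.3  ] F [-1.1  1.   1.7] op 0.0116
41.66 q6 0.588 coarse 0.043 fine [0.246 0.424 0.401 0.456] F [-0.6 -0.3  1.5] op 0.0113
rise 0.4285502108128053 0.27606001351728804
```

Torque has started to rise: +0.15 on average, about 0.2 rad past touch. Creep a little more, then stop.

```bash
python3 -c "
from turn import *
L=turn(.06,.005,stop=lambda L: len(L)>=4 and np.mean(L[-4:])>.275+.175)
o=observe(); print(o['time_s'],np.mean(L[-4:])-.275)
"
```

```text
41.91 q6 0.593 tz 0.393 F [-0.   0.4  0.1] v -0.002 op 0.0115
42.16 q6 0.598 tz 0.448 F [-0.2  0.6  0. ] v -0.001 op 0.0110
42.41 q6 0.603 tz 0.499 F [1.  0.2 1. ] v -0.001 op 0.0115
42.66 q6 0.608 tz 0.448 F [-0.4  0.4  0.6] v -0.003 op 0.0113
42.91 q6 0.613 tz 0.428 F [ 1.2  0.1 -0.3] v -0.002 op 0.0117
STOP
42.9083 0.1806340490556717
```

The rise is about 0.18 N m, which is roughly 25 N and snug. Release, retreat, check.

Run:
```python
from turn import *
gripper_to(.045); e=observe()["eef_pos"]; move_l([e[0],e[1],.33],.12); hold(.3)
o=observe(); print(o["time_s"],o["ft_force"],o["eef_pos"])
p,d=get_image("wrist"); cv2.imwrite("pics/w5.png",p[:,:,::-1])
p,d=get_image("scene"); c=get_calibration("scene"); W=cloud(d,c["intrinsics"],c["world_from_camera"])
q=(W[...,:2]-V0)@np.array([[np.cos(VY),-np.sin(VY)],[np.sin(VY),np.cos(VY)]])
for y in np.arange(-.05,.2,.03):
    m=(abs(q[...,1]-y)<.006)&(abs(q[...,0])<.03)&(W[...,2]>.066)&(W[...,2]<.085)
    if m.sum()>3: print(round(y,3),m.sum(),np.round([q[m][:,0].min(),np.median(W[m][:,2])],4))
cv2.imwrite("pics/s5.png",cv2.resize(p[130:310,230:410,::-1],None,fx=3,fy=3))
```

```text
44.9417 [ 0.6236588  -0.77299407 -1.41762719] [ 0.58496784 -0.14203529  0.32954675]
-0.02 9 [-0.0083  0.0718]
0.01 7 [-0.0115  0.0807]
0.04 9 [-0.0076  0.0711]
0.07 9 [-0.0082  0.0694]
0.1 25 [-0.0076  0.0712]
0.13 23 [-0.0082  0.071 ]
0.16 27 [-0.0082  0.071 ]
0.19 39 [-0.0117  0.0726]
```

View pics/s5.png

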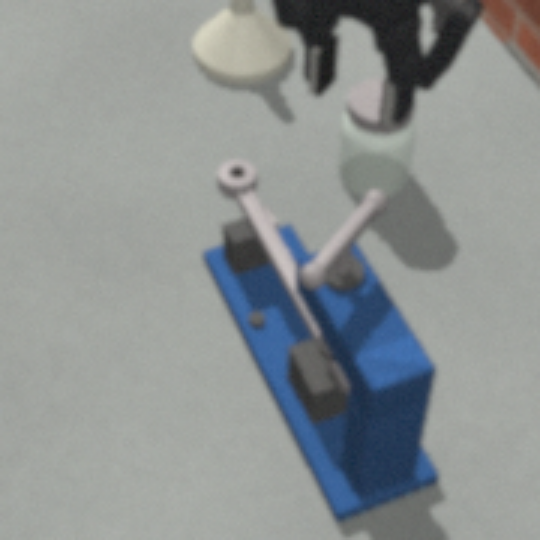

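The picture shows the arm flat on anvil and rest, with its boss at (238,178) overhanging and the jaw now visible on the bar near (330,350). The handle has turned, the gripper is clear, and the funnel and jar are unmoved.

```bash
python3 -c "
from plant import *
print(job_done())"
```

```text
the job is handed in; nothing more can be done
None
```

The wiper arm is seated flat against the fence and clamped at roughly 25 N, estimated from a torque rise of about 0.18 N m; the handle is released and the job was handed in at about 45 s, with no verdict shown.

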